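# Offer up a blanking cover over the gasketed port of a manifold

### The job

One port of the twin-port manifold block has a flat gasket ring laid on it, the other still wears its plug-shaped protective cap. Pick up the steel blanking cover by its grip block, carry it over the vise or the blue parts bin beside it, and offer it up to the port with the gasket: finish holding it still and level about 10 mm above the tips of that port's two studs, with its two holes lined up over the studs. Do not put it down or let go, do not let it touch the manifold, the studs, the gasket, the cap or the bin, and leave everything else where it is.

Things in the scene. Friction and masses are not known exactly. Their poses are not given: they have to be found in the camera images.
- cover: Loose blanking cover, 0.2 to 0.4 kg: steel plate 92 x 50 x 8 mm (x, y, z), 14 mm through holes at x = -33 and +33 mm, y = 0; on its middle a dark grip block, 26 mm along x, 24 mm along y, top at z = 49 mm, with a foot up to z = 10.5 mm. Grip it across the 24 mm. Origin: centre of the underside, z up. Lies flat on the table at the right (negative y). A half turn about z makes no difference.
- manifold: Aluminium block fixed to the table at the left, 210 x 100 x 30 mm (x, y, z); origin at the centre of its underside, z up. Two ports (24 mm bores in the top) at x = -52 and +52 mm, y = 0. Each has two upright 6 mm studs at y = -33 and +33 mm beside its centre, tips 22 mm above the block's top, 52 mm above the table.
- port_near (a point): Centre of the port at x = -52 mm of the manifold, on the block's top face (30 mm above the table), axes as the manifold's.
- port_far (a point): Centre of the port at x = +52 mm of the manifold, on the block's top face (30 mm above the table), axes as the manifold's.
- gasket: Black flat rubber gasket ring, 44 mm outside, 28 mm inside, 3 mm thick, lying loose and centred on one of the two ports, whichever differs from start to start. Origin: centre of its underside.
- cap: Grey protective plastic cap, 44 mm flange with a narrower 30 to 34 mm crown, 20 mm high, standing loose on the other port. Origin: centre of its underside.
- bin: Blue open parts bin with fittings, 192 mm along its x, 114 mm along its y, 78 mm high, standing loose on the carrying path, just beyond the end of the big fixed bench vise (up to 260 mm high, in the middle of the table, reaching out to world x = 0.54 m). Origin: centre of its underside.
- gauge: Bystander: loose pressure gauge on its back, 76 x 44 x 31 mm. Origin: centre of its underside.
- nut_a: Bystander: stainless hexagon nut, 20 x 22 x 21 mm. Origin: centre of its underside.
- nut_b: Bystander: upright stainless tube fitting, 18 x 20 x 35 mm. Origin: centre of its underside.

How it is judged:
By the outcome, as a careful person would: the job done as asked, in the order asked, and still so for the second after the job is handed in, while the arm keeps its last pose, push and grip.
It also fails if it takes over 38 s, if anything falls off the work surface, if the arm or the gripper's body presses on something with over 40 N, if the wrist force passes 120 N, or if a joint passes its speed limit or range.

### The arm

A 6-joint arm with a two-finger parallel gripper is mounted at the origin on a cart in front of the work surface, level with it; the furniture and walls round the work are solid. World frame = base frame: x ahead of the robot, y to its left, z up, the work surface at z = 0. Lengths are in m, angles in rad, forces in N, time in s.
With the tool pointing down it reaches from about 0.375 to 0.9 m from the base axis. Payload 3.1 kg.
Tool frame: the origin (TCP) lies between the finger pads; the fingertips stand manip.finger_overhang ahead of it and the grasp point (between the pads) lies 5 mm behind it (manip.finger_overhang is the distance from the TCP to the fingertips, in m); z points along the fingers, y is the line along which they close (so a half turn about z gives the same grasp; the last joint's range is limited). The gripper opens to 85 mm and grips with 20 to 120 N. Pads are 22 mm wide; open, the fingers measure 114 mm over their backs; the gripper's body (76 mm by 85 mm) begins 54 mm behind the grasp point. The pads swing forward as they close: fully open they stand 13 mm farther back than shut.
Start: joints at [1.018, 0.527, 1.433, -0, 1.181, -0.178], TCP at [0.229, 0.582, 0.212] pointing down, gripper open.
Joint ranges: [-3.08, 3.08], [-0.75, 2.2], [0.22, 2.44], [-1.43, 4.57], [0, 2.65], [-2.85, 2.85]. Speed limits (rad/s): [2.79, 2.79, 3.14, 3.14, 3.14, 3.14].

### API

Orientations are given as a unit quaternion [x, y, z, w].
In Python, from station import manip gives the robot as it stands.
- The arm moves only by the tool drive_tool, never from a script. Its argument "plan" is a list of rows, each a list of 7 numbers: the shift along the tool's x, y, z in m, then the turn, a rotation vector about the tool's x, y, z in degrees, then the opening, from -1 (shut) to 1 (fully open). In form: [[x, y, z, wx, wy, wz, gripper], ...]. A call has 1 to 10 rows; each row shifts and turns the commanded pose from where the row before left it, along the tool's axes as they then stand; what a row does not reach is not made up. A row lasts 1/10 s, in which the tool goes at most 50 mm and 8.59 degrees, less where a joint would pass 70% of its speed; a pose out of reach is approached as far as the arm can. A call is refused whole if a number of a shift passes 0.05 or a number of a turn 8.59, either way. A call with a gripper value outside its range is refused whole. The fingers move at their own pace and stop on an object; "newtons" is the grip in N (left out, the last holds). Time passes only in rows, so rows that do not move let the fingers close. It gives the time, the measured TCP pose, the force, the opening and the grip force at its end, in the units of the state.
- manip.sense(): the state, without advancing time (a new reading comes with each control period).
- manip.snapshot(name): name is "side" or "top" or "wrist"; returns a dict with "image" (384x512x3 uint8, red, green, blue), "z_map" (384x512 float32, m along the optical axis (not along the pixel's ray), 0 where there is no reading), "fov_y" (degrees; the focal length in pixels is half the picture's height over the tangent of half this angle, whatever the lens; pixels are square), "cx", "cy" (the principal point, pixels), "extrinsics" (4x4, takes a point from camera to world coordinates); the wrist camera has in their place "mount" (4x4, takes a point from camera to tool coordinates, whose origin is the TCP and whose axes are the flange's). Camera axes: x right, y up, looking along -z (the intrinsics and any distortion apply to the point x, -y, -z); pixel columns grow to the right and rows downward; lengths in m; the calibration is good to about 2 mm. A picture is of the moment at which its call begins: read the wrist's pose just before it.
- manip.sign_off(): hands the job in; it is judged then, once.
The state is a dict: "t": time; "q": joint angles; "qd": joint speeds; "tau": joint torques, N m; "tcp_pos": TCP position; "tool_rot": TCP orientation; "force": force on the tool from outside, world axes, zero at the start; "ft_torque": the same for the moment, N m; "finger_gap": opening from 0.0 (shut) to 1.0 (fully open); "gripper_force": force on a finger pad.
Only numpy, scipy, OpenCV 4.12 (cv2) and the standard library are available. Lean on these libraries where they do the work, as an engineer would, in place of code of your own. Each camera call takes 0.05 s, during which the arm holds its last target. There are 200 camera calls.

## Working session

There is one attempt and no reset: what is moved stays moved. The work goes in short steps, Python scripts to look and compute and a tool call to move; the robot and the scene stay as the last step left them, time stands still between calls to the robot, and variables do not carry over. Pictures are saved under pics/ and viewed, at most 12 in all, crops included, and the job is handed in when it is done.

Besides the shell and the picture viewer there is one more tool, called after ">>>" in YAML: its name, and indented under it one key for each argument. drive_tool: Moves the arm, as the interface text tells. Its arguments: {"type":"object","properties":{"plan":{"type":"array"},"newtons":{"type":"number"}},"required":["plan"]}

```bash
ls; mkdir -p pics
cat > h.py <<'E'
import numpy as np, cv2
from station import manip
from scipy.spatial.transform import Rotation as R
def snap(n):
    s=manip.sense(); d=manip.snapshot(n)
    f=d["image"].shape[0]/2/np.tan(np.radians(d["fov_y"])/2); d["f"]=f
    if n=="wrist":
        T=np.eye(4);T[:3,:3]=R.from_quat(s["tool_rot"]).as_matrix();T[:3,3]=s["tcp_pos"];d["E"]=T@np.array(d["mount"])
    else: d["E"]=np.array(d["extrinsics"])
    return d
def cloud(d):
    z=d["z_map"];v,u=np.mgrid[:z.shape[0],:z.shape[1]]
    P=np.stack([(u-d["cx"])/d["f"]*z,-(v-d["cy"])/d["f"]*z,-z],-1)
    W=P@d["E"][:3,:3].T+d["E"][:3,3]; W[z<=0]=np.nan
    return W
def ray(d,u,v,h):
    r=d["E"][:3,:3]@np.array([(u-d["cx"])/d["f"],-(v-d["cy"])/d["f"],-1]);o=d["E"][:3,3]
    return o+r*(h-o[2])/r[2]
def save(d,p): cv2.imwrite(p,d["image"][:,:,::-1])
E
python3 - <<'E'
from h import *
s=manip.sense();print(s,manip.finger_overhang)
for n in("side","top","wrist"):
    d=snap(n);save(d,f"pics/{n}0.png");print(n,{k:v for k,v in d.items() if k not in("image","z_map")})
    np.savez(f"{n}0.npz",image=d["image"],z=d["z_map"],W=cloud(d))
a=cv2.imread("pics/side0.png");b=cv2.imread("pics/wrist0.png")
cv2.imwrite("pics/sw.png",cv2.resize(np.hstack([a,b]),(800,300)))
E
```

```text
pics
{'t': 0.0, 'q': array([ 1.01750854e+00,  5.28457907e-01,  1.43388588e+00, -1.50465256e-05,
        1.18137241e+00, -1.78492943e-01]), 'qd': array([ 1.56673854e-05, -1.71455936e-03, -5.76530857e-04,  3.59429418e-04,
        6.03945025e-04, -1.06768011e-03]), 'tau': array([ 1.40268830e-04, -4.42347300e+01, -1.78022861e+01, -2.64958890e-04,
        8.47779913e-03, -5.65354662e-05]), 'tcp_pos': array([0.22837887, 0.5809858 , 0.21134394]), 'tool_rot': array([ 1.86299600e-01,  9.82492408e-01, -9.93974559e-04, -3.73384079e-04]), 'force': array([ 0.65541231, -0.62601383, -0.41866638]), 'ft_torque': array([ 0.02459906, -0.01744735,  0.01367458]), 'gripper_force': 0.0, 'finger_gap': 1.0029749541391646} 0.014
side {'fov_y': 51.72304255626511, 'cx': 246.94250298725154, 'cy': 195.52735135796925, 'extrinsics': array([[-0.98050876, -0.12614984,  0.150628  ,  0.68829055],
       [ 0.19611112, -0.58172015,  0.7893935 ,  0.96151552],
       [-0.01195852,  0.80354706,  0.59512109,  0.73915293],
       [ 0.        ,  0.        ,  0.        ,  1.        ]]), 'f': np.float64(396.08514895846895), 'E':
[... 1093 characters left out ...]
0492738973, 'cx': 255.6509458831608, 'cy': 189.70977099373582, 'mount': array([[ 2.87488636e-04,  9.62595318e-01,  2.70943115e-01,
         6.89972721e-02],
       [ 9.99998580e-01, -7.26651601e-04,  1.52055239e-03,
         1.06313806e-04],
       [ 1.66055786e-03,  2.70942293e-01, -9.62594160e-01,
        -1.61722400e-01],
       [ 0.00000000e+00,  0.00000000e+00,  0.00000000e+00,
         1.00000000e+00]]), 'f': np.float64(271.4745960354004), 'E': array([[ 0.36579476, -0.89633389, -0.25055888,  0.16439955],
       [ 0.93068852,  0.35124106,  0.10221839,  0.60665059],
       [-0.00361524, -0.27058323,  0.9626898 ,  0.37317483],
       [ 0.        ,  0.        ,  0.        ,  1.        ]])}
```

View pics/top0.png

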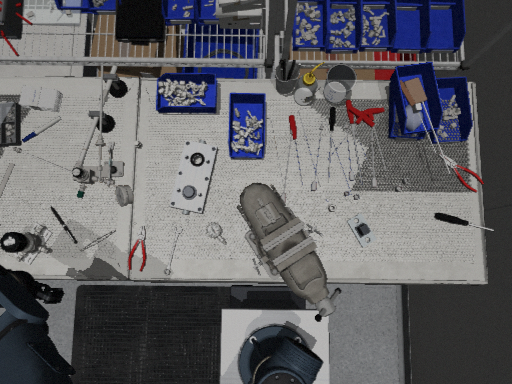

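View pics/sw.png

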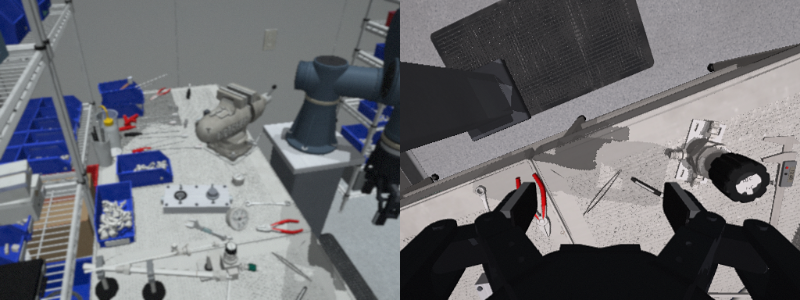

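The top view shows the manifold around (193,175). The gasket is on its upper (far) port at (197,158) and the cap on the near port at (189,191). The bin is at (247,126), the vise around (285,250) and the cover at (360,232). The wrist view shows only the table edge and the left end of the table.

Run:
```python
from h import *
z=np.load("top0.npz");W=z["W"];im=z["image"]
def box(u0,u1,v0,v1,h0,h1,name,mask=None):
    m=np.zeros(W.shape[:2],bool);m[v0:v1,u0:u1]=1
    m&=(W[...,2]>h0)&(W[...,2]<h1)
    if mask is not None:m&=mask
    p=W[m]; 
    r=cv2.minAreaRect((p[:,:2]*1000).astype(np.float32));print(name,len(p),"med",np.median(p,0).round(4),"rect",np.round(r[0],1),np.round(r[1],1),round(r[2],1),"zmax",p[:,2].max().round(3), "min",p.min(0).round(3),"max",p.max(0).round(3))
box(165,222,135,220,.022,.038,"manifold")
box(340,378,210,252,.004,.014,"plate")
box(340,378,210,252,.040,.06,"block")
box(225,270,88,165,.065,.095,"bin")
box(225,345,180,320,.03,.4,"vise")
print("table",np.nanmedian(W[225:245,150:200,2]))
box(322,355,185,215,.015,.05,"nuts")
a=cv2.resize(im[80:280,140:400][:,:,::-1],None,fx=3,fy=3,interpolation=cv2.INTER_CUBIC);cv2.imwrite("pics/topz.png",a)
```

```text
manifold 2110 med [0.5453 0.2499 0.0303] rect [543.2 252. ] [100.9 232.3] 78.7 zmax 0.038 min [0.428 0.182 0.022] max [0.657 0.319 0.038]
plate 407 med [ 0.384  -0.2568  0.0078] rect [ 385.5 -254.6] [106.5 126. ] 88.2 zmax 0.014 min [ 0.324 -0.309  0.004] max [ 0.449 -0.2    0.014]
block 78 med [ 0.3881 -0.2595  0.048 ] rect [ 387.6 -260.2] [26.1 24.7] 27.8 zmax 0.058 min [ 0.373 -0.276  0.041] max [ 0.403 -0.244  0.058]
bin 240 med [0.7626 0.0978 0.0744] rect [712.3  91.7] [108.2 163.1] 89.2 zmax 0.084 min [0.63  0.037 0.065] max [0.793 0.145 0.084]
vise 6079 med [ 0.3356 -0.0181  0.1963] rect [328.6 -36.4] [386.5 245.6] 12.3 zmax 0.261 min [ 0.151 -0.188  0.03 ] max [0.536 0.113 0.261]
table 0.0003776764242373609
nuts 54 med [ 0.4726 -0.1949  0.0209] rect [ 472.3 -201.9] [34.1 93.5] 45.1 zmax 0.031 min [ 0.443 -0.238  0.015] max [ 0.517 -0.161  0.031]
```

View pics/topz.png

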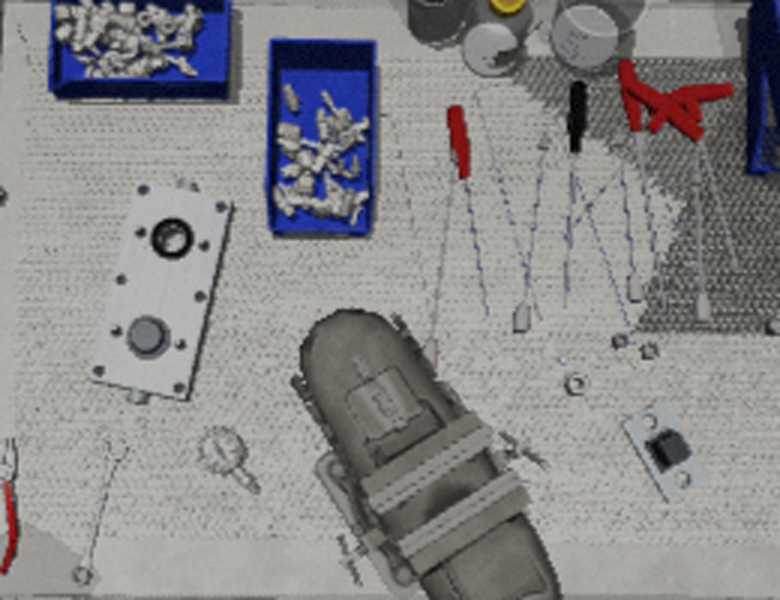

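Run:
```python
from h import *
z=np.load("top0.npz");W=z["W"]
d=snap("top")
P=lambda u,v,h:ray(d,140+(u+.5)/3-.5,80+(v+.5)/3-.5,h)[:2]
for n,u,v,h in [("gasket",172,238,.033),("cap",148,337,.05),("stud1",141,233,.052),("stud2",204,245,.052),("holeA",651,419,.008),("holeB",684,480,.008),("block",669,450,.049)]: print(n,P(u,v,h).round(4))
x,y,h=W[...,0],W[...,1],W[...,2]
r=np.hypot(x,y);a=np.degrees(np.arctan2(y,x))
for lo in range(-60,80,10):
    m=(a>lo)&(a<lo+10)&(r>.5)&(r<.76); print(lo,np.nanpercentile(h[m],99.7).round(3))
# side-cloud tall things
z=np.load("side0.npz");W=z["W"];m=(W[...,2]>.2)&(W[...,2]<.7)&(np.hypot(W[...,0],W[...,1])<.8)&(W[...,0]>.35)
p=W[m];print(len(p),p.min(0) if len(p) else"",p.max(0) if len(p) else "")
```

```text
gasket [0.5953 0.2418]
cap [0.4911 0.26  ]
stud1 [0.5959 0.2704]
stud2 [0.5844 0.207 ]
holeA [ 0.4198 -0.2462]
holeB [ 0.3587 -0.2781]
block [ 0.386  -0.2541]
-60 0.024
-50 0.149
-40 0.144
-30 0.037
-20 0.048
-10 0.034
0 0.171
10 0.078
20 0.054
30 0.166
40 0.161
50 0.09
60 0.618
70 0.452
2514 [ 0.35006949 -0.67323375  0.20004826] [0.46087642 0.06586293 0.44493399]
```

>>> drive_tool:
  plan:
    - [0,0,-0.05,0,0,0,1]
    - [0,0,-0.05,0,0,0,1]
    - [-0.05,0,0,0,0,4.6,1]
    - [-0.05,0,0,0,0,4.6,1]
    - [-0.05,0,0,0,0,4.6,1]
    - [-0.05,0,0,0,0,4.6,1]
    - [-0.05,0,0,0,0,4.6,1]
    - [-0.05,0,0,0,0,4.6,1]
    - [-0.05,0,0,0,0,4.6,1]
    - [-0.04,0,0,0,0,4.6,1]
  newtons: 60

```text
t: 1.2
tcp_pos: [0.5365, 0.3475, 0.3118]
tool_rot: [0.489, 0.872, -0.0, 0.0]
force: [0.2, 1.1, -0.0]
finger_gap: 0.999
gripper_force: 0.0
```

Run:
```python
from h import *
s=manip.sense();print(s["t"],s["tcp_pos"],R.from_quat(s["tool_rot"]).as_matrix().round(3))
d=snap("wrist");save(d,"pics/w1.png")
```

```text
1.2 [0.53645836 0.34748404 0.31183576] [[-0.522  0.853  0.   ]
 [ 0.853  0.522 -0.001]
 [-0.001 -0.    -1.   ]]
```

View pics/w1.png

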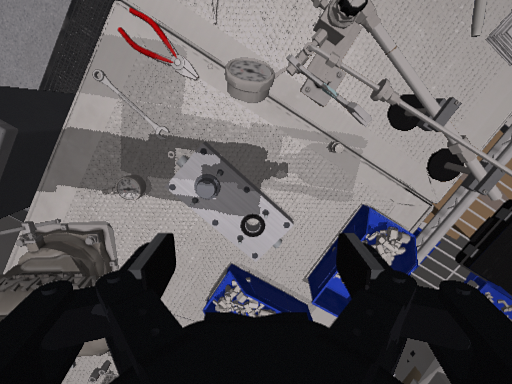

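The wrist view shows the gasket ring at (253,225) on the far port and the cap at (207,187), with the studs beside each port. I'll go closer for a precise fix.

>>> drive_tool:
  plan:
    - [-0.03,0,0.03,0,0,0,1]
    - [-0.03,0,0.03,0,0,0,1]
    - [-0.02,0,0.03,0,0,0,1]
    - [0,0,0.03,0,0,0,1]
    - [0,0,0,0,0,0,1]

```text
t: 1.75
tcp_pos: [0.5733, 0.2801, 0.1874]
tool_rot: [0.487, 0.873, -0.004, -0.004]
force: [-0.5, -0.3, -0.7]
finger_gap: 1.003
gripper_force: 0.0
```

Run:
```python
from h import *
d=snap("wrist");save(d,"pics/w2.png");W=cloud(d)
np.savez("w2.npz",**{k:d[k] for k in("image","z_map","E","f","cx","cy")},W=W)
h=W[...,2];m=((h>.045)&(h<.058)).astype(np.uint8);m[:,:120]=0
n,l,st,c=cv2.connectedComponentsWithStats(m)
for i in range(1,n):
    if st[i,4]>=4:
        p=W[l==i];print(c[i].round(1),st[i,4],np.median(p,0).round(4),p[:,2].max().round(4))
m=(h>.025)&(h<.034);print("top z",np.median(W[m],0))
cv2.imwrite("pics/w2z.png",cv2.resize(d["image"][60:330,120:420,::-1],None,fx=2.6,fy=2.2))
```

```text
[509.3  33. ] 46 [0.7072 0.533  0.0474] 0.0511
[205.6 130.2] 28 [0.4986 0.2948 0.0522] 0.0536
[187.  151.9] 618 [0.4922 0.2632 0.0501] 0.0524
[168.  173.6] 33 [0.4856 0.2305 0.0516] 0.0543
[274.5 193. ] 28 [0.5997 0.2747 0.0515] 0.0528
[401.9 224.4] 480 [0.7471 0.3218 0.0515] 0.0579
[442.  246.2] 879 [0.8061 0.3259 0.053 ] 0.058
[474.8 228.8] 53 [0.8282 0.3626 0.0455] 0.0475
[236.1 231.4] 26 [0.5866 0.2105 0.0519] 0.0533
[416.  236.3] 30 [0.775  0.3176 0.0466] 0.0482
[471.6 259.1] 553 [0.8481 0.3309 0.0511] 0.058
[407.9 257.7] 236 [0.781  0.2899 0.0489] 0.054
[254.9 298.3] 322 [0.6543 0.1432 0.0512] 0.058
[341.7 298. ] 106 [0.7478 0.2023 0.0517] 0.058
top z [0.54227442 0.24825768 0.03023076]
```

View pics/w2.png

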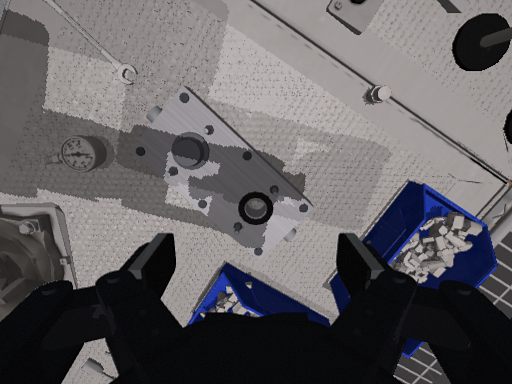

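The close wrist view shows the gasket at (256,208). The far studs' tips are at (274,193) and (236,231), with height 52 mm and spacing 65.5 mm, both as specified. The far port is therefore at (0.593, 0.2425), with the stud line at 78.6°. Next I go over the bin to the cover.

>>> drive_tool:
  plan:
    - [0,0,-0.05,0,0,0,1]
    - [0,0,-0.05,0,0,0,1]
    - [0,0,-0.05,0,0,0,1]
    - [0,0,-0.03,0,0,0,1]
    - [-0.05,0,0,0,0,6,1]
    - [-0.05,0,0,0,0,6,1]
    - [-0.05,0,0,0,0,5,1]
    - [-0.05,0,0,0,0,5,1]
    - [-0.05,0,0,0,0,5,1]
    - [-0.05,0,0,0,0,5,1]

```text
t: 2.8
tcp_pos: [0.6676, -0.0012, 0.3751]
tool_rot: [0.709, 0.705, 0.001, 0.002]
force: [0.6, -0.3, -0.1]
finger_gap: 1.003
gripper_force: 0.0
```

>>> drive_tool:
  plan:
    - [-0.05,0,0,0,0,5,1]
    - [-0.05,0,0,0,0,5,1]
    - [-0.05,0,0,0,0,5,1]
    - [-0.05,0,0,0,0,5,1]
    - [-0.05,0,0,0,0,5,1]
    - [-0.05,0,0,0,0,5,1]
    - [0,-0.02,0,0,0,7,1]
    - [0,-0.02,0,0,0,7,1]
    - [0,-0.02,0,0,0,7,1]
    - [0,0,0,0,0,0,1]

```text
t: 3.8
tcp_pos: [0.5529, -0.2515, 0.3755]
tool_rot: [0.943, 0.332, 0.001, 0.001]
force: [0.3, -0.3, 0.5]
finger_gap: 1.0
gripper_force: 0.0
```

Run:
```python
from h import *
s=manip.sense();M=R.from_quat(s["tool_rot"]).as_matrix();print(s["t"],s["tcp_pos"],M.round(4).tolist())
for n,t in(("stow",(.388,-.2565,.031)),):
    print("to block in tool axes",M.T@(np.array(t)-s["tcp_pos"]),"yaw y",np.degrees(np.arctan2(M[1,1],M[0,1])))
```

```text
3.8 [ 0.5528849  -0.25149286  0.37547813] [[0.7794, 0.6265, 0.0027], [0.6265, -0.7794, -0.0014], [0.0013, 0.0028, -1.0]]
to block in tool axes [-0.13208185 -0.10034881  0.34403748] yaw y -51.20597182024613
```

>>> drive_tool:
  plan:
    - [-0.02,-0.03,0.03,0,0,5,1]
    - [-0.02,-0.03,0.03,0,0,5,1]
    - [-0.01,-0.03,0.03,0,0,0,1]
    - [0,-0.01,0.03,0,0,0,1]
    - [0,0,0.03,0,0,0,1]
    - [0,0,0,0,0,0,1]

```text
t: 4.4
tcp_pos: [0.4569, -0.197, 0.2206]
tool_rot: [0.968, 0.25, -0.002, -0.002]
force: [-0.8, -0.2, -0.0]
finger_gap: 1.002
gripper_force: 0.0
```

Run:
```python
from h import *
s=manip.sense();M=R.from_quat(s["tool_rot"]).as_matrix();print(s["t"],s["tcp_pos"],M.round(4).tolist())
d=snap("wrist");save(d,"pics/w3.png");W=cloud(d);h=W[...,2]
reg=(np.hypot(W[...,0]-.388,W[...,1]+.256)<.07)
for n,a,b in(("block",.044,.054),("plate",.0045,.0115)):
    m=(reg&(h>a)&(h<b)).astype(np.uint8)
    k,l,st,c=cv2.connectedComponentsWithStats(m)
    i=1+st[1:,4].argmax();p=W[l==i];r=cv2.minAreaRect((p[:,:2]*1000).astype(np.float32))
    print(n,c[i],st[i,4],r,np.median(p[:,2]))
    m2=(l==i).astype(np.uint8)
    cs,hi=cv2.findContours(m2,cv2.RETR_CCOMP,cv2.CHAIN_APPROX_NONE)
    for cc,hh in zip(cs,hi[0]):
        if hh[3]>=0 and len(cc)>8:
            (u,v),rr=cv2.minEnclosingCircle(cc);uu=cc[:,0].mean(0);print("hole",uu,rr,ray(d,*uu,.008))
```

```text
4.4 [ 0.45694757 -0.1970489   0.22058099] [[0.8755, 0.4832, -0.0041], [0.4832, -0.8755, 0.0029], [-0.0022, -0.0045, -1.0]]
block [272.5        235.94705882] 340 ((387.53216552734375, -260.49591064453125), (25.89948844909668, 23.047950744628906), 29.637449264526367) 0.04903375711793395
plate [270.65850037 220.82405345] 1347 ((387.23370361328125, -260.78985595703125), (92.57642364501953, 50.041229248046875), 29.943321228027344) 0.008337976632526833
hole [271.84444444 231.62222222] 17.043750762939453 [ 0.37804524 -0.267375    0.008     ]
hole [270.79310345 203.24137931] 6.020897388458252 [ 0.41621759 -0.2437102   0.008     ]
```

View pics/w3.png

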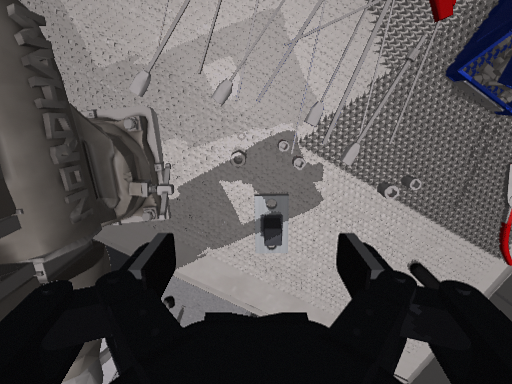

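The wrist view shows the cover plate centred at about (271,222) with its block at (272,236). It measures 92.6 x 50.0 mm at yaw 29.9°, centred at (0.3873, -0.2607). The vise and its handle are at the left, so I'll narrow the opening to keep clear.

>>> drive_tool:
  plan:
    - [-0.03,0.007,0.03,0,0,-1,0.2]
    - [-0.03,0.007,0.03,0,0,0,0.2]
    - [-0.03,0.008,0.03,0,0,0,0.2]
    - [-0.001,0,0.02,0,0,0,0.2]
    - [0,0,0,0,0,0,0.2]
    - [0,0,0,0,0,0,0.2]

```text
t: 5.05
tcp_pos: [0.3913, -0.264, 0.1138]
tool_rot: [0.966, 0.257, 0.001, 0.002]
force: [-0.0, -0.7, -0.3]
finger_gap: 0.6
gripper_force: 0.0
```

Run:
```python
from h import *
s=manip.sense();M=R.from_quat(s["tool_rot"]).as_matrix();p=s["tcp_pos"];print(s["t"],p,M.round(4).tolist(),s["finger_gap"])
print("to go",M.T@(np.array((.3873,-.2607,.031))-p),"yaw x",np.degrees(np.arctan2(M[1,0],M[0,0])))
W=np.load("top0.npz")["W"].reshape(-1,3)
T=(W-np.array([.3873,-.2607,.031]))@M
m=(W[:,2]>.014)&(abs(T[:,0])<.06)&(T[:,1]>-.12)&(T[:,1]<.09)&(np.hypot(T[:,0],T[:,1])>.025)
print(T[m].round(3)[:20],m.sum())
d=snap("wrist");save(d,"pics/w4.png")
```

```text
5.05 [ 0.3913061  -0.26397856  0.11377949] [[0.8681, 0.4965, 0.0025], [0.4965, -0.8681, -0.0027], [0.0009, 0.0036, -1.0]] 0.6004616128387092
to go [-0.00192267 -0.0051307   0.08276002] yaw x 29.7662402498325
[[ 0.043  0.015  0.017]
 [ 0.046 -0.009  0.015]
 [ 0.045 -0.026  0.016]
 [ 0.028 -0.019  0.016]
 [-0.026  0.015  0.017]] 5
```

View pics/w4.png

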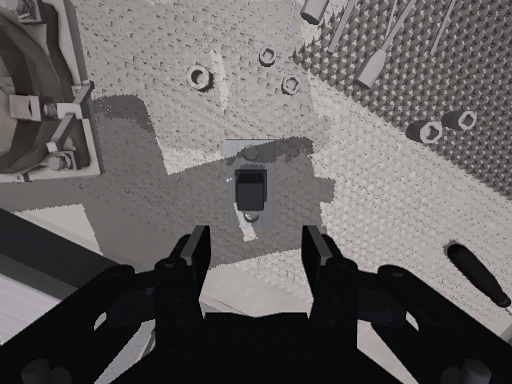

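The fingers straddle the block at (250,190), about 5 mm off centre, which agrees with the computed offset. The surroundings are clear, so I'll descend and grip.

>>> drive_tool:
  plan:
    - [-0.002,-0.005,0.02,0,0,0,0.2]
    - [0,0,0.025,0,0,0,0.2]
    - [0,0,0.02,0,0,0,0.2]
    - [0,0,0.012,0,0,0,0.2]
    - [0,0,0.006,0,0,0,0.2]
    - [0,0,0,0,0,0,-1]
    - [0,0,0,0,0,0,-1]
    - [0,0,0,0,0,0,-1]
    - [0,0,0,0,0,0,-1]
    - [0,0,0,0,0,0,-1]
  newtons: 60

```text
t: 6.1
tcp_pos: [0.3856, -0.2592, 0.0301]
tool_rot: [0.967, 0.256, 0.0, 0.001]
force: [0.4, 1.7, 6.1]
finger_gap: 0.001
gripper_force: 3.2
```

The gripper closed fully, so it may have missed the block. I'll look.

Run:
```python
from h import *
s=manip.sense();print({k:s[k] for k in("tcp_pos","force","finger_gap","gripper_force")})
d=snap("wrist");save(d,"pics/w5.png");W=cloud(d);h=W[...,2]
t=snap("top");Wt=cloud(t);
for W,n in((W,"wrist"),(Wt,"top")):
  m=(np.hypot(W[...,0]-.387,W[...,1]+.26)<.075)&(W[...,2]>.004)&(W[...,2]<.012)
  print(n,m.sum(),cv2.minAreaRect((W[m][:,:2]*1000).astype(np.float32)))
```

```text
{'tcp_pos': array([ 0.38564855, -0.25921378,  0.0300819 ]), 'force': array([0.38934777, 1.68415594, 6.11291748]), 'finger_gap': 0.001413689915410582, 'gripper_force': 3.2131638734426815}
wrist 4571 ((390.0828857421875, -258.8787841796875), (85.41249084472656, 50.11817932128906), 29.88042449951172)
top 7 ((327.01959228515625, -254.69606018066406), (24.006908416748047, 10.221702575683594), 7.045477390289307)
```

View pics/w5.png

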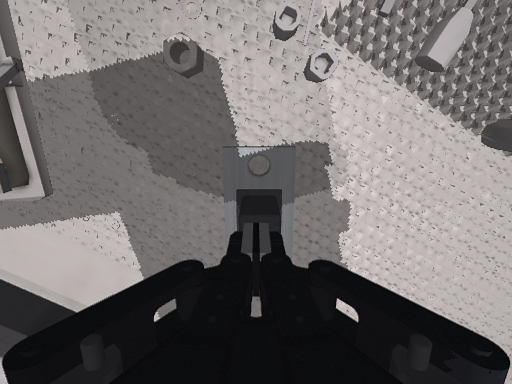

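Run:
```python
from h import *
d=snap("wrist");W=cloud(d);s=manip.sense();M=R.from_quat(s["tool_rot"]).as_matrix();p=s["tcp_pos"]
print("hole",ray(d,259,165,.008),"expect",.3873+.033*np.cos(.522),-.2607+.033*np.sin(.522))
# profile down centre column: tool-frame coords
for c in (247,256,268):
  print(c)
  for v in range(150,345,9):
    w=W[v,c]; t=M.T@(w-p); print(v,(t*1000).round(0),round(w[2]*1000,1),end=" | ")
  print()
for q in ((13,0,-19),(-13,0,-19),(13,0,18)):
  w=np.array([.3873,-.2607,.030])+M@(np.array(q)/1000)
  c=np.linalg.inv(d["E"])@np.r_[w,1];print(q,d["cx"]-d["f"]*c[0]/c[2],d["cy"]+d["f"]*c[1]/c[2])
m=(W[...,2]>.045)&(W[...,2]<.0505);t=(W[m]-p)@M*1000;k=np.hypot(t[:,0],t[:,1])<45;print("z49 pts",k.sum(),t[k].min(0),t[k].max(0))
```

```text
hole [ 0.41633541 -0.24414961  0.008     ] expect 0.4159051815860807 -0.24424571221756014
247
150 [44. -6. 21.] 8.6 | 159 [38. -6. 21.] 8.9 | 168 [32. -6. 23.] 7.4 | 177 [26. -6. 22.] 7.9 | 186 [19. -6. 22.] 8.2 | 195 [13. -6. 19.] 10.7 | 204 [13. -6. -0.] 30.2 | 213 [ 14.  -5. -17.] 47.5 | 222 [  9.  -5. -19.] 49.2 | 231 [ 11.  -5. -36.] 65.9 | 240 [ 10.  -4. -44.] 74.3 | 249 [ 11.  -4. -54.] 83.9 | 258 [ 12.  -4. -64.] 93.8 | 267 [ 12.  -4. -69.] 99.6 | 276 [ 12.  -3. -76.] 105.9 | 285 [  7.  -3. -75.] 104.9 | 294 [ -1.  -4. -69.] 99.2 | 303 [ -6.  -4. -68.] 98.3 | 312 [ -8.  -4. -71.] 101.2 | 321 [ 10.  -3. -96.] 126.3 | 330 [  11.   -3. -101.] 130.9 | 339 [  10.   -3. -103.] 132.8 | 
256
150 [44.  0. 22.] 8.4 | 159 [37.  0. 30.] -0.3 | 168 [30.  0. 30.] 0.1 | 177 [26.  0. 22.] 8.3 | 186 [20.  0. 21.] 9.5 | 195 [13.  0. 19.] 10.6 | 204 [13.  0.  1.] 29.6 | 213 [ 14.  -0. -16.] 46.3 | 222 [  9.  -0. -20.] 49.9 | 231 [ 11.  -0. -35.] 65.2 | 240 [ 11.  -0. -46.] 75.8 | 249 [ 11.  -0. -54.] 84.5 | 258 [  8.  -0. -57.] 87.1 | 267 [  4.  -0. -57.] 87.3 | 276 [ -1.  -0. -56.] 86.6 | 285 
[... 354 characters left out ...]
[13.  8.  1.] 29.5 | 213 [ 14.   7. -17.] 46.9 | 222 [  9.   7. -19.] 49.0 | 231 [ 11.   6. -36.] 65.7 | 240 [ 11.   6. -46.] 75.7 | 249 [ 11.   5. -54.] 83.9 | 258 [ 12.   5. -63.] 93.2 | 267 [ 12.   4. -70.] 99.8 | 276 [ 12.   4. -76.] 106.2 | 285 [ 15.   4. -86.] 115.6 | 294 [ 12.   4. -87.] 117.0 | 303 [  9.   4. -87.] 117.1 | 312 [  6.   4. -88.] 118.0 | 321 [ 10.   3. -96.] 126.0 | 330 [  11.    3. -100.] 130.3 | 339 [  10.    3. -103.] 132.6 | 
(13, 0, -19) 259.83961844504466 214.38111670123794
(-13, 0, -19) 259.6359191550395 255.90991043810243
(13, 0, 18) 258.9841830346216 195.17617423634488
z49 pts 568 [  1.27743058  -9.84240165 -20.38507045] [ 14.25269458  13.93112576 -14.94133828]
```

Run:
```python
from h import *
z=np.load("w2.npz");W=z["W"];E=z["E"];d=snap("wrist")
T=E@np.linalg.inv(np.array(d["mount"]));t=(W-T[:3,3])@T[:3,:3]*1000
for a,b in((0,60),(-60,0)):
    m=(abs(t[...,0])<25)&(t[...,1]>a)&(t[...,1]<b)&(t[...,2]<40)&(t[...,2]>-60)
    p=t[m];print("open finger",m.sum(),"lowest z",np.percentile(p[:,2],[90,99,100]).round(1),"pts",p[p[:,2].argsort()[-4:]].round(0).tolist())
W=cloud(d);s=manip.sense();M=R.from_quat(s["tool_rot"]).as_matrix();t=(W-s["tcp_pos"])@M*1000
for v in(216,222,226,230,234,240,250):
    r=t[v,205:305:5];print(v,[tuple(x) for x in r.round(0).astype(int).tolist()])
```

```text
open finger 1388 lowest z [-38.  -33.3 -31.8] pts [[2.0, 43.0, -32.0], [-4.0, 43.0, -32.0], [0.0, 43.0, -32.0], [3.0, 43.0, -32.0]]
open finger 1387 lowest z [-37.6 -33.3 -31.9] pts [[2.0, -43.0, -33.0], [-4.0, -43.0, -32.0], [6.0, -43.0, -32.0], [-5.0, -43.0, -32.0]]
216 [(-7, -39, 32), (-6, -34, 29), (-6, -31, 29), (-7, -27, 30), (-3, -22, 21), (-4, -19, 23), (-3, -15, 22), (13, -9, -19), (12, -6, -18), (12, -3, -18), (13, -1, -19), (12, 2, -18), (13, 5, -19), (12, 8, -18), (13, 11, -19), (12, 14, -17), (-3, 21, 22), (-3, 25, 22), (-7, 30, 31), (-6, 33, 29)]
222 [(-12, -39, 31), (-9223372036854775808, -9223372036854775808, -9223372036854775808), (-11, -31, 30), (-11, -27, 30), (-9223372036854775808, -9223372036854775808, -9223372036854775808), (-8, -19, 22), (-8, -15, 21), (9, -9, -18), (9, -6, -19), (9, -3, -20), (9, -1, -18), (9, 2, -19), (10, 5, -20), (9, 8, -20), (9, 11, -19), (9, 14, -18), (-8, 21, 22), (-8, 25, 23), (-11, 30, 29), (-11, 34, 30)]
226 [(-15, -39, 31), (-14, -35, 29), (-14, -31, 30), (-15, -27, 30), (-11, -22, 21), (-11, -19, 21), (-11, -15, 22), (7, -9, -19), (
[... 801 characters left out ...]
22), (-21, 30, 30), (-21, 34, 29)]
240 [(-26, -39, 30), (-27, -36, 31), (-26, -32, 30), (-26, -28, 30), (-22, -23, 22), (7, -13, -36), (7, -11, -37), (7, -8, -36), (11, -5, -45), (11, -3, -45), (11, -1, -45), (11, 2, -45), (11, 4, -45), (7, 7, -36), (6, 10, -36), (7, 12, -37), (-22, 22, 21), (-22, 25, 22), (-26, 30, 30), (-27, 35, 32)]
250 [(-34, -40, 29), (-34, -36, 29), (-35, -32, 30), (-34, -28, 28), (-34, -24, 29), (8, -12, -50), (7, -10, -47), (7, -7, -48), (10, -5, -54), (11, -3, -55), (11, -1, -56), (11, 2, -55), (10, 4, -54), (11, 6, -54), (7, 9, -48), (6, 11, -47), (-30, 22, 22), (-30, 26, 22), (-35, 31, 30), (-35, 35, 31)]<stdin>:9: RuntimeWarning: invalid value encountered in cast
```

The fingers closed above the block. In depth, the fingertips sit about 33 mm higher than the reported TCP plus overhang implies (open tips at tool z = -32 mm, where +1 is nominal). The block itself is centred in x and about 2 mm off in y. I'll lift, reopen and check before going 33 mm deeper.

>>> drive_tool:
  plan:
    - [0,0,-0.03,0,0,0,-1]
    - [0,0,-0.03,0,0,0,0.2]
    - [0,0,0,0,0,0,0.2]
    - [0,0,0,0,0,0,0.2]
    - [0,0,0,0,0,0,0.2]
    - [0,0,0,0,0,0,0.2]

```text
t: 6.9
tcp_pos: [0.3847, -0.2584, 0.0884]
tool_rot: [0.967, 0.256, -0.001, -0.001]
force: [0.0, -0.1, 0.2]
finger_gap: 0.595
gripper_force: 0.0
```

Run:
```python
from h import *
s=manip.sense();d=snap("wrist");save(d,"pics/w6.png");W=cloud(d);M=R.from_quat(s["tool_rot"]).as_matrix();p=s["tcp_pos"];t=(W-p)@M*1000
print(s["t"],p,s["finger_gap"],s["force"],"tool z",M[:,2].round(4))
for sg in(1,-1):
    m=(abs(t[...,0])<14)&(t[...,1]*sg>16)&(t[...,1]*sg<60)&(t[...,2]<10)&(t[...,2]>-60)
    q=t[m];q=q[q[:,2]>np.percentile(q[:,2],97)];print("tip",np.median(q,0),q[:,2].max(),"inner y",abs(t[m][:,1]).min())
h=W[...,2];reg=np.hypot(W[...,0]-.3873,W[...,1]+.2607)<.07
for n,a,b in(("block",.044,.053),("plate",.0045,.0115)):
    k,l,st,c=cv2.connectedComponentsWithStats((reg&(h>a)&(h<b)).astype(np.uint8))
    i=1+st[1:,4].argmax();r=cv2.minAreaRect((W[l==i][:,:2]*1000).astype(np.float32));print(n,st[i,4],r)
    cc=np.r_[np.array(r[0])/1000,0];print(" in tool xy",(M.T@(cc-p))[:2]*1000, "yaw x",np.degrees(np.arctan2(M[1,0],M[0,0])))
```

```text
6.9 [ 0.38472082 -0.2583986   0.08842175] 0.5954036636657218 [ 0.03074205 -0.10419258  0.22853283] tool z [-0.0015  0.0016 -1.    ]
tip [ -1.36642934  25.39959331 -24.48916417] -21.813244725476512 inner y 24.97791784975995
tip [ -0.65752094 -25.92135744 -24.40031046] -22.372685134099132 inner y 25.588067571361705
block 981 ((387.6369934082031, -260.4543151855469), (26.019981384277344, 23.802350997924805), 29.538925170898438)
 in tool xy [1.55571636 3.41773209] yaw x 29.719941447500023
plate 3615 ((387.06585693359375, -260.7242736816406), (92.35454559326172, 50.15357971191406), 29.98155975341797)
 in tool xy [0.92587293 3.36903356] yaw x 29.719941447500023
```

The cover hasn't moved, and the tips are confirmed at tool z of about -24 mm at this opening. I'll descend 90 mm with the small lateral correction.

>>> drive_tool:
  plan:
    - [0.001,0.0035,0.02,0,0,0,0.2]
    - [0,0,0.025,0,0,0,0.2]
    - [0,0,0.02,0,0,0,0.2]
    - [0,0,0.015,0,0,0,0.2]
    - [0,0,0.01,0,0,0,0.2]
    - [0,0,0,0,0,0,-1]
    - [0,0,0,0,0,0,-1]
    - [0,0,0,0,0,0,-1]
    - [0,0,0,0,0,0,-1]
    - [0,0,0,0,0,0,-1]
  newtons: 60

```text
t: 7.95
tcp_pos: [0.388, -0.2616, -0.0003]
tool_rot: [0.967, 0.257, 0.0, 0.0]
force: [-0.9, -0.7, -3.6]
finger_gap: 0.274
gripper_force: 59.0
```

Gripped: the gap is 23.3 mm and the force 59 N. Since TCP z ≈ 0 with the cover on the table, its underside is at the reported TCP z. I'll lift and check.

>>> drive_tool:
  plan:
    - [0,0,-0.01,0,0,0,-1]
    - [0,0,-0.03,0,0,0,-1]
    - [0,0,-0.04,0,0,0,-1]
    - [0,0,-0.045,0,0,0,-1]
    - [0,0,-0.045,0,0,0,-1]
    - [0,0,-0.045,0,0,0,-1]
    - [0,0,-0.045,0,0,0,-1]
    - [0,0,-0.045,0,0,0,-1]
    - [0,0,-0.045,0,0,0,-1]
    - [0,0,0,0,0,0,-1]

```text
t: 8.95
tcp_pos: [0.39, -0.2636, 0.3564]
tool_rot: [0.966, 0.257, 0.004, 0.007]
force: [0.4, -0.6, -1.8]
finger_gap: 0.275
gripper_force: 60.0
```

```bash
cat > c.py <<'E'
from h import *
s=manip.sense();d=snap("wrist");W=cloud(d);M=R.from_quat(s["tool_rot"]).as_matrix();p=s["tcp_pos"];t=(W-p)@M*1000
print(s["t"],p.round(4),s["finger_gap"],s["gripper_force"],s["force"].round(1),"toolz",M[:,2].round(4),"yaw x",np.degrees(np.arctan2(M[1,0],M[0,0])).round(2))
m=(abs(t[...,0])<60)&(abs(t[...,1])<40)&(t[...,2]>-16)&(t[...,2]<3)
q=t[m];pl=q[abs(q[:,2]+8)<5];A=np.c_[pl[:,:2],np.ones(len(pl))];c=np.linalg.lstsq(A,pl[:,2],rcond=None)[0]
print("plate pts",len(pl),"z(top) fit",c,"x",pl[:,0].min(),pl[:,0].max(),"y",np.percentile(pl[:,1],[1,99]))
r=cv2.minAreaRect(pl[:,:2].astype(np.float32));print(r)
m=((t[...,2]>10)&(abs(t[...,0]-33)<14)&(abs(t[...,1])<12)).astype(np.uint8)
save(d,"pics/last.png")
E
python3 c.py
```

```text
8.95 [ 0.39   -0.2636  0.3564] 0.27498509171160856 59.99211072921753 [ 0.4 -0.6 -1.8] toolz [ 0.0104 -0.0113 -0.9999] yaw x 29.75
plate pts 5435 z(top) fit [ 1.05758974e-02 -3.05557545e-04 -9.30674492e+00] x -46.70306242009657 46.08820309443445 y [-24.86820996  24.24744033]
((-0.3076286315917969, -0.34967803955078125), (92.79122161865234, 50.24391555786133), 0.0009913581889122725)
```

The cover is held centred and level. Next I carry it outward, then across over the bin.

>>> drive_tool:
  plan:
    - [0.02,0.008,0,0,0,0,-1]
    - [0.042,0.017,0,0,0,0,-1]
    - [0.042,0.017,0,0,0,0,-1]
    - [0.042,0.017,0,0,0,0,-1]
    - [0.042,0.017,0,0,0,0,-1]
    - [0.042,0.017,0,0,0,0,-1]
    - [0.02,-0.03,0,0,0,0,-1]
    - [0.022,-0.039,0,0,0,0,-1]
    - [0.022,-0.039,0,0,0,0,-1]
    - [0.022,-0.039,0,0,0,0,-1]

```text
t: 10.0
tcp_pos: [0.6334, -0.0558, 0.3457]
tool_rot: [0.967, 0.256, -0.003, -0.002]
force: [-0.5, -0.2, -3.1]
finger_gap: 0.269
gripper_force: 60.2
```

>>> drive_tool:
  plan:
    - [0.022,-0.039,0,0,0,0,-1]
    - [0.022,-0.039,0,0,0,0,-1]
    - [0.022,-0.039,0,0,0,0,-1]
    - [0.01,-0.015,0,0,0,-6,-1]
    - [0,0,0,0,0,-8,-1]
    - [0,0,0,0,0,-8,-1]
    - [0,0,0,0,0,-8,-1]
    - [0,0,0,0,0,-8,-1]
    - [0,0,0,0,0,-8,-1]
    - [0,0,0,0,0,-2.5,-1]

```text
t: 11.0
tcp_pos: [0.6339, 0.0945, 0.346]
tool_rot: [0.775, 0.632, -0.003, -0.002]
force: [0.1, 0.1, -2.9]
finger_gap: 0.27
gripper_force: 60.4
```

```bash
cat >> c.py <<'E'
g=np.array([.593,.2425,.061]);print("to go (tool)",(M.T@(g-p)).round(4),"wz",np.degrees(np.arctan2(M[1,0],M[0,0]))-78.6)
E
python3 c.py
```

```text
11.0 [0.6339 0.0945 0.346 ] 0.2699274371893004 60.395811796188354 [ 0.1  0.1 -2.9] toolz [-7.e-03  1.e-04 -1.e+00] yaw x 78.42
plate pts 5432 z(top) fit [ 1.03961641e-02  1.19416190e-03 -9.28705159e+00] x -46.340031934827124 46.33004564822613 y [-25.07813345  24.05885633]
((0.001674652099609375, -0.4596710205078125), (50.17768478393555, 92.63070678710938), 89.8700180053711)
to go (tool) [ 0.1372 -0.0678  0.2853] wz -0.17727358971589524
```

>>> drive_tool:
  plan:
    - [0.03,-0.015,0,0,0,0,-1]
    - [0.04,-0.02,0,0,0,0,-1]
    - [0.04,-0.02,0,0,0,0,-1]
    - [0.027,-0.013,0.02,0,0,0,-1]
    - [0,0,0.04,0,0,0,-1]
    - [0,0,0.04,0,0,0,-1]
    - [0,0,0.04,0,0,0,-1]
    - [0,0,0.03,0,0,0,-1]
    - [0,0,0.02,0,0,0,-1]
    - [0,0,0,0,0,0,-1]

```text
t: 12.05
tcp_pos: [0.5926, 0.2413, 0.1536]
tool_rot: [0.776, 0.631, -0.006, -0.003]
force: [-0.0, -1.0, -3.5]
finger_gap: 0.27
gripper_force: 60.2
```

```bash
python3 c.py
```

```text
12.05 [0.5926 0.2413 0.1536] 0.2699667189057421 60.20750284194946 [-0.  -1.  -3.5] toolz [-0.0129 -0.0028 -0.9999] yaw x 78.18
plate pts 5449 z(top) fit [ 1.11726931e-02  1.01017549e-03 -9.27894162e+00] x -46.68620767902575 46.27205240221259 y [-25.0585518   24.05725111]
((-0.22093963623046875, -0.48700714111328125), (50.26506423950195, 92.9622802734375), 89.88028717041016)
to go (tool) [0.0018 0.0013 0.0926] wz -0.4176690283284046
```

View pics/last.png

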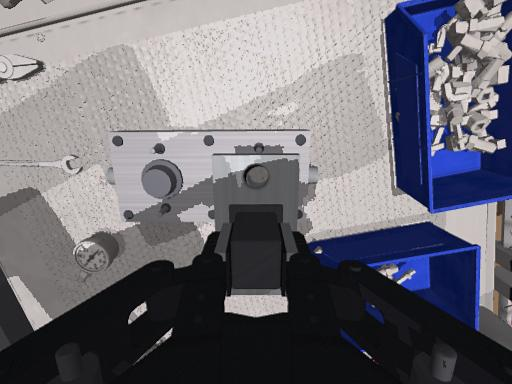

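The wrist view shows the cover over the far port, its hole at (257,176) and that port's +y stud at (259,148). The cap at (161,180) is well clear of the plate. I'll re-measure the studs from here.

Run:
```python
from h import *
d=snap("wrist");W=cloud(d);h=W[...,2]
m=((h>.044)&(h<.058)).astype(np.uint8);m[:125]=0;m[225:]=0;m[:,:110]=0;m[:,315:]=0
n,l,st,c=cv2.connectedComponentsWithStats(m)
for i in range(1,n):
    if st[i,4]>=4:
        q=W[l==i];print(c[i].round(1),st[i,4],np.median(q,0).round(4),"ray",ray(d,*c[i],.052).round(4))
s=manip.sense();M=R.from_quat(s["tool_rot"]).as_matrix();print(s["tcp_pos"]+M@[.033,-.0005,0],s["tcp_pos"],M[:,2])
```

```text
[255.8 149.9] 28 [0.6007 0.2748 0.0524] ray [0.6006 0.2748 0.052 ]
[151.5 150.9] 45 [0.5001 0.2945 0.0515] ray [0.5002 0.2947 0.052 ]
[155.9 182.3] 736 [0.4939 0.263  0.0501] ray [0.4948 0.2634 0.052 ]
[158.5 213. ] 42 [0.4869 0.2306 0.0514] ray [0.4874 0.2311 0.052 ]
[0.60270697 0.27455203 0.15816027] [0.59644751 0.24214728 0.15819957] [-2.92506821e-03 -6.47792579e-04 -9.99995512e-01]
```

>>> drive_tool:
  plan:
    - [0,0,0,0,0,0,-1]
    - [0,0,0,0,0,0,-1]
    - [0,0,0,0,0,0,-1]
    - [0,0,0,0,0,0,-1]
    - [0,0,0,0,0,0,-1]

```text
t: 12.65
tcp_pos: [0.5976, 0.2424, 0.1598]
tool_rot: [0.776, 0.631, 0.0, 0.0]
force: [-1.0, -0.5, -4.4]
finger_gap: 0.269
gripper_force: 60.2
```

```bash
python3 c.py
python3 - <<'E'
from h import *
d=snap("wrist");W=cloud(d);h=W[...,2]
m=((h>.044)&(h<.058)).astype(np.uint8);m[:125]=0;m[225:]=0;m[:,:110]=0;m[:,315:]=0
n,l,st,c=cv2.connectedComponentsWithStats(m)
for i in range(1,n):
    if st[i,4]>=4: print(c[i].round(1),st[i,4],np.median(W[l==i],0).round(4),"ray",ray(d,*c[i],.052).round(4))
E
```

```text
12.65 [0.5976 0.2424 0.1598] 0.2689139868642761 60.212098360061646 [-1.  -0.5 -4.4] toolz [ 7.e-04  1.e-04 -1.e+00] yaw x 78.23
plate pts 5444 z(top) fit [ 1.07646671e-02  1.47072776e-03 -9.28700844e+00] x -46.458522931451455 46.29888708307329 y [-25.08357411  24.05704514]
((-0.07133102416992188, -0.51800537109375), (92.7747802734375, 50.20096206665039), 0.04504898190498352)
to go (tool) [-0.0009 -0.0046  0.0988] wz -0.3733200711521505
[149.4 152. ] 45 [0.4997 0.2946 0.0509] ray [0.5004 0.2947 0.052 ]
[252.5 150.5] 23 [0.6007 0.2751 0.0515] ray [0.6009 0.2753 0.052 ]
[153.3 183.1] 723 [0.4938 0.263  0.05  ] ray [0.4946 0.2635 0.052 ]
[156.2 213.5] 43 [0.4868 0.2303 0.0512] ray [0.4874 0.231  0.052 ]
```

>>> drive_tool:
  plan:
    - [-0.0005,-0.0023,0.02,0,0,-0.4,-1]
    - [0,0,0.02,0,0,0,-1]
    - [0,0,0.015,0,0,0,-1]
    - [0,0,0.01,0,0,0,-1]
    - [0,0,0,0,0,0,-1]
    - [0,0,0,0,0,0,-1]
    - [0,0,0,0,0,0,-1]
    - [0,0,0,0,0,0,-1]
    - [0,0,0,0,0,0,-1]

```text
t: 13.65
tcp_pos: [0.5956, 0.2425, 0.0951]
tool_rot: [0.774, 0.634, 0.001, 0.0]
force: [0.4, 0.2, -4.6]
finger_gap: 0.271
gripper_force: 60.4
```

```bash
python3 c.py
python3 - <<'E'
from h import *
d=snap("wrist");W=cloud(d);h=W[...,2]
m=((h>.044)&(h<.058)).astype(np.uint8);m[:90]=0;m[225:]=0;m[:,:70]=0;m[:,330:]=0
n,l,st,c=cv2.connectedComponentsWithStats(m)
for i in range(1,n):
    if st[i,4]>=4: print(c[i].round(1),st[i,4],np.median(W[l==i],0).round(4),"ray",ray(d,*c[i],.052).round(4))
def fit(p):
    for _ in range(3):
        A=np.c_[p[:,:2]-p[:,:2].mean(0),np.ones(len(p))];c=np.linalg.lstsq(A,p[:,2],rcond=None)[0];p=p[abs(A@c-p[:,2])<.002]
    return len(p),c
s=manip.sense();M=R.from_quat(s["tool_rot"]).as_matrix();T=(W-s["tcp_pos"])@M
print("plate",fit(W[(abs(T[...,0])<.045)&(abs(T[...,1])<.023)&(abs(T[...,2]+.009)<.003)]))
print("manif",fit(W[(abs(h-.030)<.003)&(np.hypot(W[...,0]-.53,W[...,1]-.25)<.1)]))
print("table",fit(W[(abs(h)<.004)]))
for n in("top","side"):
    q=snap(n);save(q,f"pics/{n}9.png")
a=cv2.imread("pics/side9.png");cv2.imwrite("pics/s9z.png",cv2.resize(a[180:310,170:350],None,fx=4,fy=4,interpolation=cv2.INTER_CUBIC))
E
```

```text
13.65 [0.5956 0.2425 0.0951] 0.27070116965003554 60.432636737823486 [ 0.4  0.2 -4.6] toolz [ 1.4e-03  3.0e-04 -1.0e+00] yaw x 78.63
plate pts 5446 z(top) fit [ 1.18193806e-02  1.45172601e-03 -9.28583156e+00] x -46.21916705036592 46.36434015970091 y [-25.1156643   24.06575391]
((0.028415679931640625, -0.6324691772460938), (92.56022644042969, 50.162628173828125), 0.1401568055152893)
to go (tool) [-0.0005 -0.0026  0.0341] wz 0.027065050270124402
[120.5 162.1] 84 [0.5003 0.2948 0.0513] ray [0.5007 0.2949 0.052 ]
[254.5 165.3] 11 [0.6005 0.2725 0.0521] ray [0.6002 0.2724 0.052 ]
[127.  201.5] 1202 [0.4943 0.2632 0.05  ] ray [0.4953 0.2638 0.052 ]
plate (4126, array([-0.00088983, -0.00320756,  0.10389425]))
manif (13459, array([-0.00042542, -0.00170715,  0.03021773]))
table (87360, array([-1.49278600e-04, -1.66293821e-03,  5.95972697e-05]))
```

View pics/s9z.png

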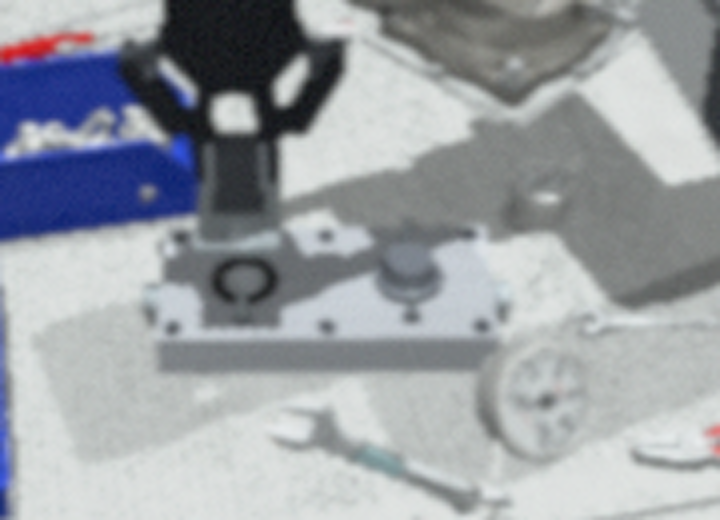

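The side view shows the cover level above the far port, with the gasket visible at (245,278) and the cap clear at (408,265). I'll make the last descent.

>>> drive_tool:
  plan:
    - [0,0,0.012,0,0,0,-1]
    - [0,0,0.012,0,0,0,-1]
    - [0,0,0.006,0,0,0,-1]
    - [0,0,0.004,0,0,0,-1]
    - [0,0,0,0,0,0,-1]
    - [0,0,0,0,0,0,-1]
    - [0,0,0,0,0,0,-1]
    - [0,0,0,0,0,0,-1]
    - [0,0,0,0,0,0,-1]
    - [0,0,0,0,0,0,-1]

```text
t: 14.85
tcp_pos: [0.5953, 0.2424, 0.0606]
tool_rot: [0.774, 0.634, 0.0, 0.0]
force: [-0.1, -0.1, -3.5]
finger_gap: 0.268
gripper_force: 60.4
```

```bash
python3 c.py
python3 - <<'E'
from h import *
s=manip.sense();M=R.from_quat(s["tool_rot"]).as_matrix();p=s["tcp_pos"];d=snap("wrist")
W=cloud(d);T=(W-p)@M*1000
# what is seen through the +x hole
k=(np.hypot(T[...,0]-33,T[...,1]+.6)<9)&(T[...,2]>-7)
vv,uu=np.nonzero((np.hypot(T[...,0]-33,T[...,1]+.6)<14));print("win",uu.min(),uu.max(),vv.min(),vv.max())
st=(abs(W[...,2]-.045)<.008)&(np.hypot(W[...,0]-.6,W[...,1]-.274)<.02)
q=W[st];print("stud pts",len(q),q.mean(0) if len(q) else "",q[:,2].max() if len(q) else "")
m=(abs(T[...,2]+9)<3)&(abs(T[...,0])<45)&(abs(T[...,1])<23);print("plate top z",np.median(W[m][:,2]),"qd",abs(s["qd"]).max())
a=d["image"][:,:,::-1][100:260,60:360];cv2.imwrite("pics/f1.png",cv2.resize(a,None,fx=2.5,fy=2.5,interpolation=cv2.INTER_CUBIC))
E
```

```text
14.85 [0.5953 0.2424 0.0606] 0.2680859940507052 60.43265104293823 [-0.1 -0.1 -3.5] toolz [ 5.e-04  1.e-04 -1.e+00] yaw x 78.63
plate pts 5431 z(top) fit [ 1.05303399e-02  1.33400313e-03 -9.28005893e+00] x -46.799353860252744 46.32397081514798 y [-25.09921009  24.02332098]
((-0.23334121704101562, -0.5866012573242188), (93.12483978271484, 50.20954513549805), 0.018613936379551888)
to go (tool) [-0.0004 -0.0022 -0.0004] wz 0.028964633610115698
win 217 279 145 377
stud pts 89 [0.60087717 0.27495531 0.04961402] 0.052898057673508414
plate top z 0.06948632393601667 qd 0.001521707811674998
```

View pics/f1.png

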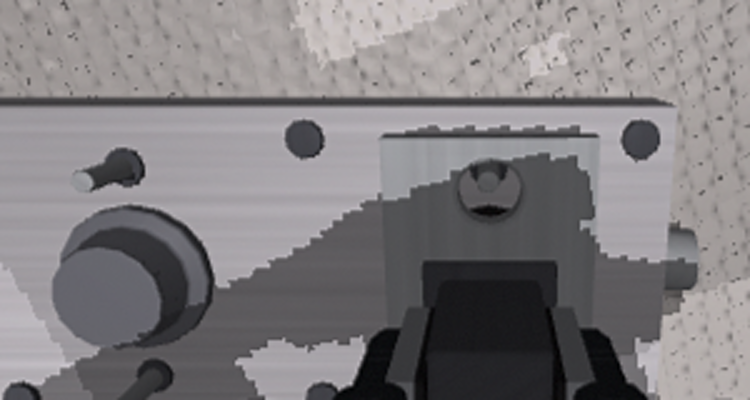

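The stud is now visible through the hole (hole centre (490,190), tip (488,181) in the crop). I'll quantify the offset.

Run:
```python
from h import *
s=manip.sense();M=R.from_quat(s["tool_rot"]).as_matrix();p=s["tcp_pos"];d=snap("wrist");W=cloud(d)
st=(abs(W[...,2]-.052)<.0015)&(np.hypot(W[...,0]-.6,W[...,1]-.274)<.012);print(st.sum(),"tip tool",(M.T@(W[st].mean(0)-p)*1000).round(1))
for n,u,v,h in(("tip ray",488,181,.052),("hole ray",490,190,.0695)): print(n,(M.T@(ray(d,60+(u+.5)/2.5-.5,100+(v+.5)/2.5-.5,h)-p)*1000).round(1))
g=ray(d,60+304/2.5-.7,100+139/2.5,.03),ray(d,60+641/2.5,100+139/2.5,.03);v=g[1]-g[0];print("bolt line yaw",np.degrees(np.arctan2(v[1],v[0]))+90)
```

```text
67 tip tool [32.4 -0.9  8.5]
tip ray [32.3 -0.9  8.5]
hole ray [33.9 -0.4 -9. ]
bolt line yaw 78.64087333278336
```

The holes are within about 1 mm of the studs, the plate is level and still, and its underside is about 9.5 mm above the tips. I'm handing in.

```bash
python3 -c "
from station import manip
print(manip.sense()['t'],manip.sign_off())"
```

```text
the job is handed in; nothing more can be done
15.0 None
```

Handed in at 15.0 s: the cover is held still and level about 9.5 mm above the far (gasket) port's stud tips. The stud I could see is within about 1.5 mm of its hole's centre. The first grasp closed on top of the grip block with about 6 N and did not move the cover.

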